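# Set up the sprung display frame and hold it upright

### The job

The folding display frame with the chocolate bar on it has to stand up: turn its yellow clamp knob clockwise to its stop to free the hinge, swing the red wire kickstand up over centre and all the way down on the robot's side, then pull the frame upright so that the kickstand's rubber foot stands on the base plate. The hinge spring would tip the frame over again, so finish while still holding it upright with the fingers, and leave the cups, boxes and other things on the table where they are.

Things in the scene. Friction and masses are not known exactly. Their poses are not given: they have to be found in the camera images.
- stand: Grey base plate, screwed to the table, 12 mm thick, spanning x -130..70, y -100..170 mm of its own frame. Origin: on the table below the middle of the frame's hinge line, which runs along its y 30 mm above the table. +x: the way the folded frame leans, away from the robot; -x: the kickstand's side; z up. Its yaw varies within 0.45 rad. Frame, kickstand and knob are mounted on it.
- clamp (a joint): Angle of the yellow clamp knob, rad, 0 to 1.5 (stop), growing clockwise seen from above. Starts between 0 and 0.3, where a steel paddle under the knob keeps the frame from rising past a lean of about 0.5 rad; from about 0.8 on the frame is free. Friction about 0.05 N m; it stays where it is left.
- clamp_grip (a point): Centre of the knob's yellow bar, on the knob's upright axis, 71 mm above the table at (-60, 135) mm in the stand's frame. The bar is 50 mm long along this point's x (along the stand's x at joint value 0, turns with the knob), 12 mm thick along y, 26 mm high, top at 84 mm. The paddle below it lies at heights 37 to 44 mm and reaches 64 mm from the axis.
- frame (a joint): Lean of the display frame, rad: 0 upright, positive leaning away from the robot (stand's +x), 0.7 at the start (stop). A hinge spring and its weight (0.35 to 0.7 kg) push it towards 0.7: 3 to 6 N at the top edge. With the kickstand down, its foot meets the base plate at about 0 and stops it there; otherwise it could go on to -0.5.
- frame_top (a point): Middle of the top edge of the light wooden frame with white panel: 160 mm wide along y, 12 mm thick along x, 170 mm from the hinge line along z (axes turn with the frame). The top rail is 22 mm high, clear on both faces; below it, on the front (+x), a chocolate bar stands 20 mm out from the middle plane. The rail can be hooked by its front face or pinched over the edge.
- leg (a joint): Angle of the red wire kickstand from the frame, rad: 0 folded up along the frame's back, grows as it swings towards the robot and down, 2.51 fully down (stop). It swings freely (friction 0.006 N m, weight 0.09 kg). With the frame at rest it drops back until it is past vertical at about 0.7; beyond that it falls down to the stop by itself.
- leg_bar (a point): Middle of the crossbar at the kickstand's free end: a black rubber sleeve, 14 mm in diameter, 70 mm long along the stand's y, 150 mm from the pivot. The pivot is on the frame, 14 mm behind its middle plane and 110 mm from the hinge line. The kickstand is a U of 8 mm red wire, 90 mm wide; folded, its crossbar stands about 90 mm beyond the frame's top edge, free all round.
- cup_a: Bystander: filled paper cup, 72 mm wide, 76 mm high, origin at its underside; leave it alone.
- cup_b: Bystander: filled paper cup, 72 mm wide, 76 mm high, origin at its underside; leave it alone.
- gift_box: Bystander: clear plastic gift box, 110 by 170 mm, 45 mm high, origin at its underside; leave it alone.
- carton: Bystander: navy carton, 70 by 110 mm, 120 mm high, origin at its underside; leave it alone.
- tub: Bystander: clear plastic bowl, 100 mm wide, 50 mm high, origin at its underside; leave it alone.
- spatula: Bystander: spatula lying on a napkin near the robot; leave it alone.
- bar_slab: Bystander: plain chocolate bar lying flat, 80 by 160 mm, 12 mm thick, origin at its underside; leave it alone.

How it is judged:
On the way, in this order (a step that is already met when the one before it is completed fails the run):
1. the clamp knob is turned clockwise to its stop, freeing the hinge (above 1.2 rad) (value of joint clamp above 1.2 rad), for 0.1 s.
2. the kickstand is flipped over centre and down, with the frame still leaning (value of joint leg above 2.35 rad and value of joint frame above 0.3 rad), for 0.2 s.
3. the frame is upright with the kickstand down (value of joint frame between -0.08 and 0.08 rad and value of joint leg above 2.3 rad), for 0.3 s.
At the end, for the whole second after the job is handed in: At the end and through the last second the frame is upright and still (joint frame within 0.08 rad of 0, slower than 0.1 rad/s), the kickstand is down (above 2.3 rad), the clamp knob is still free (above 1.1 rad), and the robot's fingers are still pressing on the frame with more than 1 N to hold it (all of step 3 and value of joint clamp above 1.1 rad and contact force between the fingers and stand above 1 N and velocity of joint frame between -0.1 and 0.1 rad/s); the arm keeps its last pose, push and grip.
It fails at once if a bystander is pushed more than 25 mm from its place (distance of any of cup_a, cup_b, gift_box, carton, tub, spatula, bar_slab from where it was at the start of the episode above 0.025 m).
It also fails if it takes over 61 s, if anything falls off the work surface, if the arm or the gripper's body presses on something with over 40 N, if the wrist force passes 120 N, or if a joint passes its speed limit or range.

### The arm

A 7-joint arm with a two-finger parallel gripper is mounted at the origin on the work surface. World frame = base frame: x ahead of the robot, y to its left, z up, the work surface at z = 0. Lengths are in m, angles in rad, forces in N, time in s.
With the tool pointing down it reaches from about 0.425 to 0.8 m from the base axis. Payload 8.3 kg.
Tool frame: the origin (TCP) lies between the finger pads; the fingertips stand ctrl.tips_ahead ahead of it and the grasp point (between the pads) is the TCP (ctrl.tips_ahead is the distance from the TCP to the fingertips, in m); z points along the fingers, y is the line along which they close (so a half turn about z gives the same grasp; the last joint's range is limited). The gripper opens to 85 mm and grips with 20 to 120 N. Pads are 22 mm wide; open, the fingers measure 114 mm over their backs; the gripper's body (76 mm by 85 mm) begins 54 mm behind the grasp point. The pads swing forward as they close: fully open they stand 13 mm farther back than shut.
Start: joints at [-1.368, 0.383, 0.016, 1.37, -0.006, 1.388, -0.046], TCP at [0.164, 0.603, 0.25] pointing down, gripper open.
Joint ranges: [-2.95, 2.95], [-0.25, 2.06], [-1.52, 1.56], [0.18, 2.33], [-1.44, 4.58], [0.02, 2.06], [-3.01, 3.01]. Speed limits (rad/s): [2.39, 2.39, 3.01, 3.01, 3.14, 3.14, 3.14].

### API

Orientations are given as [roll, pitch, yaw] about the fixed x, y, z axes, in that order (R = Rz(yaw) Ry(pitch) Rx(roll)).
In Python, from bench import get_obs, read_camera, order, ctrl gives the robot as it stands. The module is installed in compiled form; this text tells all that it offers.
- The arm moves only by the tool play_rows, never from a script. Its argument "targets" is a list that holds one entry, the list of rows, each a list of 7 numbers: the shift along the tool's x, y, z in cm, then the turn, a rotation vector about the tool's x, y, z in degrees, then the opening, from -1 (shut) to 1 (fully open). A call has 1 to 5 rows; each row shifts and turns the commanded pose from where the row before left it, along the tool's axes as they then stand; what a row does not reach is not made up. A row lasts 1/12 s, in which the tool goes at most 41.7 mm and 7.16 degrees, less where a joint would pass 70% of its speed; a pose out of reach is approached as far as the arm can. A call is refused whole if a number of a shift passes 4.17 or a number of a turn 7.16, either way. A call with a gripper value outside its range is refused whole. The fingers move at their own pace and stop on an object; "grip_force" is the grip in N (left out, the last holds). Time passes only in rows, so rows that do not move let the fingers close. It gives the time, the measured TCP pose, the force, the opening and the grip force at its end, in the units of the state.
- get_obs(): the state, without advancing time (a new reading comes with each control period).
- read_camera(name): name is "side" or "top" or "wrist"; returns a dict with "frame" (420x560x3 uint8, red, green, blue), "range_z" (420x560 float32, m along the optical axis (not along the pixel's ray), 0 where there is no reading), "vfov" (degrees; the focal length in pixels is half the picture's height over the tangent of half this angle, whatever the lens; pixels are square), "cx", "cy" (the principal point, pixels), "k1" (the pictures are not rectified: a ray, as slopes to the right and down, at radius r is drawn at 1 + k1 r^2 times it, then the intrinsics apply), "extrinsics" (4x4, takes a point from camera to world coordinates). Camera axes: x right, y up, looking along -z (the intrinsics and any distortion apply to the point x, -y, -z); pixel columns grow to the right and rows downward; lengths in m; the calibration is good to about 2 mm. A picture is of the moment at which its call begins.
- order.sign_off(): hands the job in; it is judged then, once.
The state is a dict: "time": time; "joint_pos": joint angles; "qvel": joint speeds; "tau": joint torques, N m; "tool_pos": TCP position; "orientation": TCP orientation; "force": force on the tool from outside, world axes, zero at the start; "torque": the same for the moment, N m; "width": finger opening in m; "grip_force": force on a finger pad.
Only numpy, scipy, OpenCV 4.12 (cv2) and the standard library are available. Lean on these libraries where they do the work, as an engineer would, in place of code of your own. Each camera call takes 0.05 s, during which the arm holds its last target. There are 200 camera calls.

## Working session

There is one attempt and no reset: what is moved stays moved. The work goes in short steps, Python scripts to look and compute and a tool call to move; the robot and the scene stay as the last step left them, time stands still between calls to the robot, and variables do not carry over. Pictures are saved under pics/ and viewed, at most 10 in all, crops included, and the job is handed in when it is done.

Besides the shell and the picture viewer there is one more tool, called after "Request:" as a command line: name --argument value ..., lists and objects as JSON in quotes. play_rows: Moves the arm, as the interface text tells. Its arguments: {"type":"object","properties":{"targets":{"type":"array"},"grip_force":{"type":"number"}},"required":["targets"]}

```bash
mkdir -p pics; cat > h.py <<'E'
import numpy as np, cv2
from bench import get_obs, read_camera, order, ctrl
from scipy.spatial.transform import Rotation as R
def cloud(c):
    H,W=c["range_z"].shape; f=H/2/np.tan(np.radians(c["vfov"]/2))
    K=np.array([[f,0,c["cx"]],[0,f,c["cy"]],[0,0,1.]])
    v,u=np.mgrid[:H,:W].astype(float)
    p=cv2.undistortPoints(np.stack([u,v],-1).reshape(-1,1,2),K,np.array([c["k1"],0,0,0.])).reshape(H,W,2)
    d=np.stack([p[...,0],-p[...,1],-np.ones((H,W))],-1)
    E=np.array(c["extrinsics"]); rays=d@E[:3,:3].T
    return E[:3,3]+rays*c["range_z"][...,None], E[:3,3], rays
def save(c,n): cv2.imwrite("pics/"+n+".png",c["frame"][...,::-1])
E
python3 - <<'E'
from h import *
print(get_obs(), ctrl.tips_ahead)
a=[]
for n in("side","top"):
    c=read_camera(n); a.append(c["frame"]); P,o,r=cloud(c)
    np.savez(n+".npz",P=P,f=c["frame"],o=o,r=r); print(n,o,c["vfov"],(c["range_z"]>0).mean())
    save(c,n+"0")
E
```

```text
{'time': 0.0, 'joint_pos': array([-1.36792677,  0.38427175,  0.01634943,  1.37116735, -0.0063333 ,
        1.38817342, -0.04649356]), 'qvel': array([ 2.85679200e-03,  6.45112857e-05,  1.17972327e-04, -1.64359662e-03,
       -1.16092009e-03, -2.38011328e-03, -1.19559046e-03]), 'tau': array([-1.13979935e-03, -6.27581048e+01,  8.43392573e-01, -3.71842861e+01,
        1.64256140e-02,  1.41045157e-02, -2.93117876e-05]), 'tool_pos': array([0.16397606, 0.60262604, 0.2492517 ]), 'orientation': array([-3.13962037e+00, -5.13670367e-06,  2.87590987e+00]), 'force': array([-0.01379284,  0.60854601,  0.15210459]), 'torque': array([0.01146882, 0.02519636, 0.02073604]), 'grip_force': 0.0, 'width': 0.08544588583487396} 0.019
side [0.02248032 0.92210312 1.41450327] 47.019706550366465 0.9752168367346938
top [ 0.39935692 -0.01081643  1.41057602] 54.606193580548556 0.9960204081632653
```

View pics/side0.png

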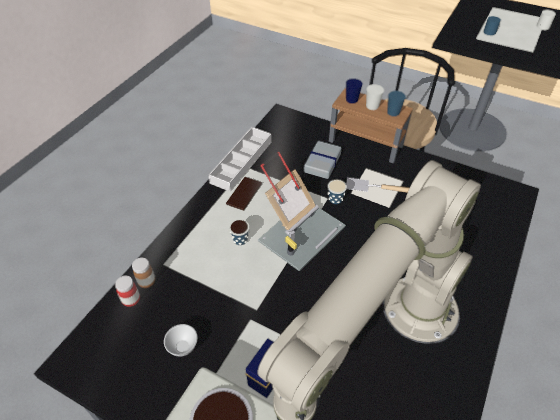

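View pics/top0.png

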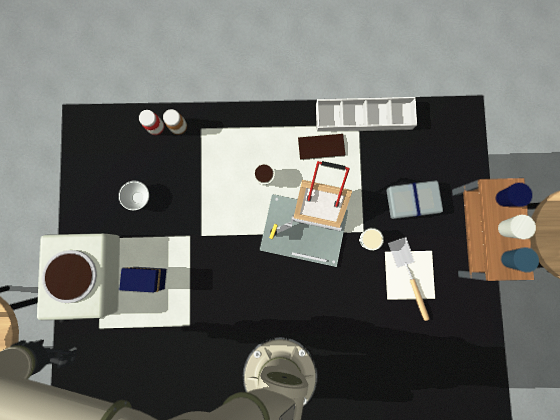

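The top view shows the grey stand plate around pixel (305,230), its yellow knob at (273,231), the kickstand bar at about (332,166) and cups at (264,174) and (371,239). The side view shows the frame at (290,200).

```bash
python3 - <<'E'
from h import *
for n in("top","side"):
    d=np.load(n+".npz");P=d["P"];f=d["f"].astype(int);hsv=cv2.cvtColor(d["f"],cv2.COLOR_RGB2HSV).astype(int)
    roi=(P[...,0]>.3)&(P[...,0]<.8)&(P[...,1]>-.25)&(P[...,1]<.25)
    y=roi&(hsv[...,0]>20)&(hsv[...,0]<35)&(hsv[...,1]>170)&(hsv[...,2]>120)&(P[...,2]>.05)
    q=P[y]; print(n,"yellow",y.sum(),q.mean(0),np.percentile(q[:,2],[5,50,95]))
    t=q[q[:,2]>.078]
    if len(t)>5:
        r=cv2.minAreaRect(t[:,:2].astype(np.float32)*1000); print(" top bar",len(t),r)
        _,_,v=np.linalg.svd(t[:,:2]-t[:,:2].mean(0)); print(" dir",np.degrees(np.arctan2(v[0,1],v[0,0])))
    g=roi&(abs(P[...,2]-.012)<.005)&(hsv[...,1]<70)&(hsv[...,2]<175)&(hsv[...,2]>60)
    g=cv2.morphologyEx(g.astype(np.uint8),cv2.MORPH_OPEN,np.ones((3,3)))
    k,l,s,_=cv2.connectedComponentsWithStats(g); i=1+s[1:,4].argmax()
    r=cv2.minAreaRect(P[l==i][:,:2].astype(np.float32)*1000); print(" plate",s[i,4],r,cv2.boxPoints(r).tolist())
    red=roi&(f[...,0]>100)&(f[...,1]<60)&(f[...,2]<60)&(P[...,2]>.08)
    q=P[red]; print(" red",len(q),q.mean(0) if len(q) else 0, q.max(0), q.min(0))
    hi=roi&(P[...,2]>.225)&(f.max(-1)<70); print(" sleeve",hi.sum(),np.median(P[hi],0) if hi.any() else 0)
    b=roi&(P[...,2]>.1)&~red
    q=P[b]; print(" >0.1 extents",q.min(0),q.max(0))
    w=roi&(hsv[...,0]>8)&(hsv[...,0]<22)&(hsv[...,1]>60)&(hsv[...,2]>120)&(P[...,2]>.13)
    q=P[w];print(" rail",len(q),q.mean(0),np.percentile(q,[2,98],axis=0).round(3).tolist())
E
```

```text
top yellow 5 [0.46540695 0.00905926 0.08270423] [0.08032876 0.08296511 0.08461736]
 plate 1548 ((444.8988952636719, -82.98709106445312), (268.49969482421875, 113.36868286132812), 83.9827880859375) [[374.4538269042969, -210.5552215576172], [487.1979064941406, -222.43934631347656], [515.343994140625, 44.58103942871094], [402.5998840332031, 56.46516418457031]]
 red 153 [ 0.60480784 -0.16045411  0.21326797] [ 0.66408772 -0.01081643  1.41057602] [ 0.39935692 -0.21578937  0.12357019]
 sleeve 442 [ 0.39935692 -0.01081643  1.41057602]
 >0.1 extents [ 0.39935692 -0.23541823  0.1000432 ] [ 0.66650503 -0.01081643  1.41057602]
 rail 423 [ 0.58209224 -0.14579436  0.249564  ] [[0.399, -0.232, 0.133], [0.623, -0.011, 1.411]]<stdin>:6: RuntimeWarning: Mean of empty slice.
  ret = um.true_divide(
Traceback (most recent call last):
IndexError: index -1 is out of bounds for axis 0 with size 0
```

```bash
cat > m.py <<'E'
from h import *
E
python3 - <<'E'
from h import *
ims=[]
for n,(u0,v0,w) in {"top":(245,145,130),"side":(245,140,120)}.items():
    d=np.load(n+".npz");f=d["f"]
    ims.append(cv2.resize(f[v0:v0+w,u0:u0+w],(400,400),interpolation=cv2.INTER_CUBIC))
cv2.imwrite("pics/z.png",np.hstack(ims)[...,::-1])
d=np.load("top.npz");o=d["o"];r=d["r"];P=d["P"];f=d["f"];hsv=cv2.cvtColor(f,cv2.COLOR_RGB2HSV).astype(int)
Q=o+r*((.012-o[2])/r[...,2])[...,None]
print("colors plate",f[255,300],f[210,272],f[245,330],"knob",f[229:234,270:277].tolist(), hsv[231,273])
g=(abs(P[...,2]-.012)<.008)&(hsv[...,2]>50)&(hsv[...,2]<185)&(hsv[...,1]<80)
g[:, :250]=0;g[:,365:]=0;g[:185]=0;g[280:]=0
g=cv2.morphologyEx(g.astype(np.uint8),cv2.MORPH_OPEN,np.ones((3,3)))
k,l,s,_=cv2.connectedComponentsWithStats(g); m=l==1+s[1:,4].argmax(); print(s[1:,:].tolist())
# robot side edge: lowest pixel per column; left edge: leftmost per row
low=np.array([Q[np.where(m[:,u])[0].max(),u][:2] for u in range(268,334)])
lef=np.array([Q[v,np.where(m[v])[0].min()][:2] for v in range(200,245)])
for q in(low,lef):
    print(cv2.fitLine(q.astype(np.float32),cv2.DIST_HUBER,0,.001,.001).ravel(), q[0],q[-1])
E
```

```text
colors plate [230 231 230] [159 174 165] [153 167 159] knob [[[143, 158, 154], [98, 95, 83], [252, 232, 88], [255, 246, 102], [253, 238, 97], [234, 209, 80], [112, 103, 70]], [[106, 115, 119], [97, 82, 39], [255, 255, 115], [255, 243, 101], [254, 237, 96], [166, 143, 55], [96, 93, 86]], [[72, 75, 79], [151, 129, 53], [255, 252, 105], [254, 240, 99], [254, 235, 94], [95, 83, 32], [34, 37, 43]], [[102, 97, 87], [255, 238, 91], [255, 245, 102], [254, 239, 98], [218, 189, 71], [28, 27, 26], [39, 39, 43]], [[150, 148, 124], [255, 255, 112], [254, 241, 100], [255, 240, 97], [144, 125, 46], [18, 21, 30], [41, 43, 47]]] [ 27 156 254]
[[261, 195, 84, 70, 2906], [343, 215, 4, 6, 19], [297, 256, 3, 3, 9], [306, 258, 3, 3, 9]]
[ 0.12486701  0.9921735   0.39144897 -0.09053477] [0.40933249 0.03059131] [ 0.37686733 -0.19037157]
[ 0.97325426 -0.22973056  0.5195587   0.03136856] [0.58481286 0.01652514] [0.43365818 0.05062993]
```

View pics/z.png

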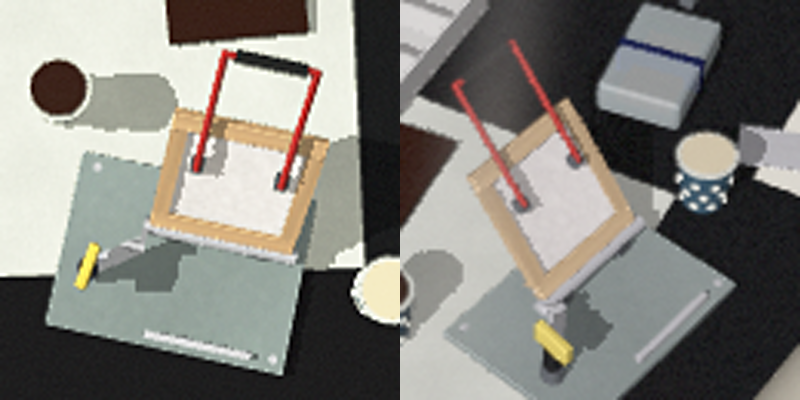

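The zoom shows the plate corners at (48,325), (283,375) and (82,152), the knob bar from (97,245) to (78,288), and a paddle pointing towards the hinge. The crossbar is at (270,63) in the left crop. The yaw is about -12°, and the clamp angle is about 0.2.

```bash
python3 - <<'E'
from h import *
d=np.load("top.npz");o=d["o"];r=d["r"];P=d["P"];f=d["f"];hsv=cv2.cvtColor(f,cv2.COLOR_RGB2HSV).astype(int)
at=lambda z:o+r*((z-o[2])/r[...,2])[...,None]
Q=at(.012)
plate=(hsv[...,2]>70)&(abs(P[...,2]-.012)<.008)
low=[];lef=[]
for u in range(268,332):
    v=np.where(plate[235:275,u])[0].max()+235; low.append(Q[v,u,:2])
for v in range(200,245):
    # plate grey (V<185) from left, white sheet/black before
    m=(hsv[v,250:300,2]<190)&(hsv[v,250:300,2]>120); lef.append(Q[v,250+np.where(m)[0].min(),:2])
L=[cv2.fitLine(np.float32(q),cv2.DIST_HUBER,0,.001,.001).ravel() for q in(low,lef)]
for l in L: print(l,np.degrees(np.arctan2(l[1],l[0])))
# knob
Y=at(.084); y=(hsv[...,0]>22)&(hsv[...,0]<34)&(hsv[...,1]>120)&(hsv[...,2]>200); y[:,:262]=0;y[:,285:]=0;y[:220]=0;y[245:]=0
q=Y[y][:,:2]; rc=cv2.minAreaRect(np.float32(q*1000)); print("knob top",len(q),q.mean(0),rc)
w=np.linalg.svd(q-q.mean(0))[2][0]; print(np.degrees(np.arctan2(w[1],w[0])))
# wooden frame: points with z in .05...0.18
w=(hsv[...,0]>8)&(hsv[...,0]<22)&(hsv[...,1]>60)&(hsv[...,2]>100); w[:175]=0;w[240:]=0;w[:,:290]=0;w[:,355:]=0
p=P[w]; n=np.linalg.svd(p-np.median(p,0))[2][2]; print("frame normal",n,len(p),np.median(p,0), np.degrees(np.arctan2(n[1],n[0])), np.arcsin(abs(n[2])))
s=(hsv[...,2]<70); s[:160]=0;s[172:]=0;s[:,:320]=0;s[:,350:]=0
print("sleeve",s.sum(),P[s].mean(0),np.median(P[s],0))
yaw=None
for yaw in np.radians([-11,-12,-13]):
    c,s_=np.cos(yaw),np.sin(yaw); Rm=np.array([[c,-s_],[s_,c]])
    k=q.mean(0)-Rm@[-.06,.135]
    # intersection of edges -> corner (-.13,.17)
    A=np.array([[L[0][0],-L[1][0]],[L[0][1],-L[1][1]]]); t=np.linalg.solve(A,L[1][2:]-L[0][2:]); cor=L[0][2:]+t[0]*L[0][:2]
    print(np.degrees(yaw),"origin knob",k,"corner",cor-Rm@[-.13,.17], "bar", P[s].mean(0)[:2]-k)
    e=Rm.T@(p[:,:2]-k).T; print("  frame y ext",np.percentile(e[1],[1,99]))
# cups etc
for z in(.076,):
    C=at(z); print("cups",C[174,264],C[239,371])
E
```

```text
[ 0.2337192   0.97230417  0.38215876 -0.07621763] 76.48386
[ 0.96993697 -0.2433562   0.4986557   0.03730054] -14.084712
knob top 46 [0.47302401 0.01138512] ((472.946044921875, 11.463618278503418), (9.288198471069336, 48.40491485595703), 70.25350952148438)
159.52657658807394
frame normal [-0.99018768  0.13671503 -0.02893719] 889 [ 0.56200346 -0.14894994  0.11694318] 172.1388839094405 0.028941226404947132
sleeve 82 [ 0.64931645 -0.16999081  0.25707383] [ 0.65248151 -0.17285972  0.24268978]
-11.0 origin knob [ 0.50616243 -0.13258309] corner [ 0.50969412 -0.1332717 ] bar [ 0.14315402 -0.03740773]
  frame y ext [-0.08498652  0.07819591]
-12.000000000000002 origin knob [ 0.50364479 -0.13313951] corner [ 0.50633432 -0.13490353] bar [ 0.14567166 -0.03685131]
  frame y ext [-0.08271645  0.07928772]
-13.0 origin knob [ 0.50111782 -0.1336519 ] corner [ 0.50294654 -0.13647646] bar [ 0.14819862 -0.03633891]
  frame y ext [-0.08067667  0.0804779 ]
cups [0.66418986 0.03666407 0.076     ] [ 0.43981372 -0.30874256  0.076     ]
```

Request:
play_rows --targets '[[[-2.6,-1.4,0,0,0,0,1],[-2.6,-1.4,0,0,0,0,1],[-2.6,-1.4,0,0,0,0,1],[-2.6,-1.4,0,0,0,0,1],[-2.6,-1.4,0,0,0,0,1]]]'

```text
time: 0.52
tool_pos: [0.272, 0.5, 0.2498]
orientation: [-3.141, -0.0, 2.876]
force: [0.5, 0.0, 1.0]
width: 0.0854
grip_force: 0.0
```

Request:
play_rows --targets '[[[-2.6,-1.4,0,0,0,0,1],[-2.6,-1.4,0,0,0,0,1],[-2.6,-1.4,0,0,0,0,1],[-2.6,-1.4,0,0,0,0,1],[-2.6,-1.4,0,0,0,0,1]]]'

```text
time: 0.93
tool_pos: [0.3789, 0.3984, 0.2499]
orientation: [-3.141, -0.0, 2.876]
force: [0.9, -0.0, -0.3]
width: 0.0858
grip_force: 0.0
```

Request:
play_rows --targets '[[[-2.5,-1.4,0,0,0,0,1],[-2.5,-1.4,0,0,0,0,1],[-1.4,-3.2,0,0,0,0,1],[-1.4,-3.2,0,0,0,0,1],[-1.4,-3.2,0,0,0,0,1]]]'

```text
time: 1.35
tool_pos: [0.4345, 0.2541, 0.2497]
orientation: [-3.141, -0.001, 2.876]
force: [0.4, 0.1, -0.5]
width: 0.0855
grip_force: 0.0
```

Request:
play_rows --targets '[[[-1.4,-3.2,0,0,0,0,0.6],[-1.4,-3.2,0,0,0,0,0.4],[-1.4,-3.2,0,0,0,0,0.2],[-1.4,-3.2,0,0,0,0,0.2],[0,0,0,0,0,4.8,0.2]]]'

```text
time: 1.77
tool_pos: [0.4558, 0.1097, 0.2505]
orientation: [-3.14, 0.001, 2.785]
force: [0.1, -0.7, 0.2]
width: 0.0515
grip_force: 0.0
```

Request:
play_rows --targets '[[[-1.26,-2.15,2.4,0,0,0,0.2],[-1.26,-2.15,2.4,0,0,0,0.2],[-1.26,-2.15,2.4,0,0,0,0.2],[-1.26,-2.15,2.4,0,0,0,0.2],[0,0,0,0,0,0,0.2]]]'

```text
time: 2.18
tool_pos: [0.4702, 0.014, 0.15]
orientation: [-3.136, -0.005, 2.786]
force: [-1.7, -1.0, -0.3]
width: 0.0515
grip_force: 0.0
```

```bash
python3 - <<'E'
from h import *
s=get_obs(); print(s["tool_pos"],s["orientation"],s["width"],s["joint_pos"])
c=read_camera("wrist"); save(c,"w1"); P,o,r=cloud(c); hsv=cv2.cvtColor(c["frame"],cv2.COLOR_RGB2HSV).astype(int)
y=(hsv[...,0]>20)&(hsv[...,0]<35)&(hsv[...,1]>110)&(hsv[...,2]>100)
k,l,st,_=cv2.connectedComponentsWithStats(y.astype(np.uint8)); y=l==1+st[1:,4].argmax()
q=P[y]; t=q[abs(q[:,2]-.084)<.006]; print(y.sum(),len(t),np.percentile(q[:,2],[5,50,95]))
Y=(o+r*((.084-o[2])/r[...,2])[...,None])
if len(t)>10: print(cv2.minAreaRect(np.float32(t[:,:2]*1000)),t.mean(0))
print(cv2.minAreaRect(np.float32(Y[y][:,:2]*1000)))
E
```

```text
[0.4702271  0.01400485 0.15003341] [-3.13619041 -0.00490946  2.78563476] 0.05152984595027305 [-0.54690963  0.13802786  0.48840439  1.93123121 -0.06934315  1.09597388
  1.18456225]
1449 1269 [0.06512967 0.08371573 0.08500694]
((474.7446594238281, 10.268936157226562), (11.568682670593262, 49.426326751708984), 68.9227523803711) [0.47282726 0.01081794 0.08368692]
((471.60357666015625, 11.84957504272461), (11.987059593200684, 55.154457092285156), 68.97917175292969)
```

View pics/w1.png

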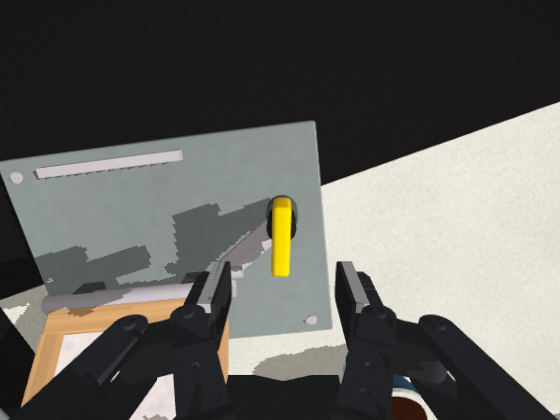

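The wrist view shows the yellow bar at (282,237), aligned with the gap between the fingers. Knob centre is (0.4745, 0.0105). I'll descend on it now.

Request:
play_rows --targets '[[[-0.5,-0.2,2.5,0,0,0.7,0.2],[0,0,2.5,0,0,0,0.2],[0,0,1.9,0,0,0,0.2],[0,0,0,0,0,0,-0.5],[0,0,0,0,0,0,-1]]]' --grip_force 40

```text
time: 2.65
tool_pos: [0.4764, 0.0167, 0.0853]
orientation: [-3.141, -0.001, 2.781]
force: [-0.3, 0.3, -0.7]
width: 0.0276
grip_force: 0.0
```

Request:
play_rows --targets '[[[0,0,0,0,0,0,-1],[0,0,0,0,0,0,-1],[0,0,0,0,0,0,-1],[0,0,0,0,0,0,-1]]]'

```text
time: 2.98
tool_pos: [0.4749, 0.0112, 0.0863]
orientation: [-3.136, -0.002, 2.775]
force: [-10.9, -17.8, 6.3]
width: 0.011
grip_force: 41.0
```

Request:
play_rows --targets '[[[0,-0.15,0.2,0,0,5,-1],[0,0,0,0,0,6,-1],[0,0,0,0,0,6,-1],[0,0,0,0,0,6,-1],[0,0,0,0,0,6,-1]]]'

```text
time: 3.4
tool_pos: [0.4752, 0.0112, 0.0861]
orientation: [-3.139, -0.0, 2.265]
force: [-17.9, -13.2, 26.9]
width: 0.0109
grip_force: 43.9
```

Request:
play_rows --targets '[[[0,0,0,0,0,6,-1],[0,0,0,0,0,6,-1],[0,0,0,0,0,6,-1],[0,0,0,0,0,6,-1],[0,0,0,0,0,6,-1]]]'

```text
time: 3.82
tool_pos: [0.4754, 0.0112, 0.0861]
orientation: [-3.14, 0.001, 1.742]
force: [-17.7, -13.8, 27.0]
width: 0.0114
grip_force: 43.9
```

Request:
play_rows --targets '[[[0,0,0,0,0,6,-1],[0,0,0,0,0,6,-1],[0,0,0,0,0,4,-1],[0,0,0,0,0,0,-1],[0,0,0,0,0,0,-1]]]'

```text
time: 4.23
tool_pos: [0.4755, 0.0112, 0.0861]
orientation: [-3.14, 0.002, 1.467]
force: [-18.6, -13.3, 26.8]
width: 0.0111
grip_force: 44.0
```

```bash
python3 -c "
from h import *
s=get_obs();print(s)"
```

```text
{'time': 4.2333, 'joint_pos': array([-0.69978925,  0.26220119,  0.69528749,  1.9966376 , -0.20346758,
        0.95336624, -0.00638119]), 'qvel': array([ 0.00620042, -0.00255284, -0.00343894,  0.00074681,  0.00115408,
        0.00320676,  0.01467173]), 'tau': array([ -6.33383855, -31.76105618,  -1.47756178, -31.5816021 ,
        -4.32147816,  -5.54015368,  -0.27975557]), 'tool_pos': array([0.47546091, 0.01116335, 0.08609125]), 'orientation': array([-3.14002048e+00,  1.51748276e-03,  1.46678901e+00]), 'force': array([-18.56821738, -13.30846325,  26.81281048]), 'torque': array([-2.95148021,  3.70023733, -0.08634625]), 'grip_force': 44.03741240501404, 'width': 0.011120511803346587}
```

The knob turned through about 1.31 rad, so the clamp is at roughly 1.43. Next I release it and lift.

Request:
play_rows --targets '[[[0,0,-0.5,0,0,0,0],[0,0,0,0,0,0,0],[0,0,0,0,0,0,0],[0,0,0,0,0,0,0],[0,0,-1.5,0,0,0,0]]]'

```text
time: 4.65
tool_pos: [0.4749, 0.0152, 0.1017]
orientation: [-3.138, 0.001, 1.472]
force: [-0.5, 0.3, -0.4]
width: 0.043
grip_force: 0.0
```

Request:
play_rows --targets '[[[0,0,-4,0,0,0,0],[0,0,-4,0,0,0,0],[0,0,-4,0,0,0,0],[0,0,-4,0,0,0,-1],[0,0,-4,0,0,7.1,-1]]]'

```text
time: 5.07
tool_pos: [0.4758, 0.0147, 0.3056]
orientation: [3.141, -0.001, 1.349]
force: [1.3, 0.1, -1.3]
width: 0.0198
grip_force: 0.0
```

```bash
cat >> h.py <<'E'
O=np.array([.5013,-.1348]); TH=np.radians(-13.5)
def goto(x,y,z):
    s=get_obs(); M=R.from_euler("xyz",s["orientation"]).as_matrix()
    w=np.r_[O+np.array([[np.cos(TH),-np.sin(TH)],[np.sin(TH),np.cos(TH)]])@[x,y],z]
    print("target",w.round(4),"tool cm",((w-s["tool_pos"])@M*100).round(2),"yaw",np.degrees(s["orientation"][2]).round(1))
E
python3 - <<'E'
from h import *
print(get_obs()["tool_pos"]); goto(.205,0,.30)
c=read_camera("top"); P,o,r=cloud(c);hsv=cv2.cvtColor(c["frame"],cv2.COLOR_RGB2HSV).astype(int)
Y=o+r*((.084-o[2])/r[...,2])[...,None]; y=(hsv[...,0]>22)&(hsv[...,0]<34)&(hsv[...,1]>120)&(hsv[...,2]>150); y[:,:262]=0;y[:,290:]=0;y[:215]=0;y[250:]=0
if y.sum()>8: print(y.sum(),cv2.minAreaRect(np.float32(Y[y][:,:2]*1000)))
E
```

```text
[0.47584372 0.0147299  0.30556117]
target [ 0.7006 -0.1827  0.3   ] tool cm [-14.32  26.26   0.56] yaw 77.3
```

Request:
play_rows --targets '[[[-1.6,2.9,0,0,0,0,-1],[-1.6,2.9,0,0,0,0,-1],[-1.6,2.9,0,0,0,0,-1],[-1.6,2.9,0,0,0,0,-1],[-1.6,2.9,0,0,0,0,-1]]]'

```text
time: 5.53
tool_pos: [0.6013, -0.0956, 0.3029]
orientation: [-3.142, -0.0, 1.349]
force: [0.1, 0.3, 1.2]
width: -0.0
grip_force: 0.0
```

Request:
play_rows --targets '[[[-1.6,2.9,0,0,0,0,-1],[-1.6,2.9,0,0,0,0,-1],[-1.6,2.9,0,0,0,0,-1],[-1.6,2.9,0.5,0,0,0.8,-1],[0,0,0,0,0,0,-1]]]'

```text
time: 5.95
tool_pos: [0.7001, -0.1883, 0.2921]
orientation: [-3.135, 0.004, 1.328]
force: [-0.4, -0.7, -0.7]
width: -0.0001
grip_force: 0.0
```

```bash
python3 - <<'E'
from h import *
s=get_obs(); print(s["tool_pos"],s["orientation"]); goto(.205,0,.225)
c=read_camera("top"); save(c,"t2"); P,o,r=cloud(c);hsv=cv2.cvtColor(c["frame"],cv2.COLOR_RGB2HSV).astype(int)
Y=o+r*((.084-o[2])/r[...,2])[...,None]; y=(hsv[...,0]>22)&(hsv[...,0]<34)&(hsv[...,1]>120)&(hsv[...,2]>150); y[:,:262]=0;y[:,290:]=0;y[:215]=0;y[250:]=0
if y.sum()>8: print(y.sum(),cv2.minAreaRect(np.float32(Y[y][:,:2]*1000)))
c=read_camera("side"); d=cv2.resize(c["frame"][80:320,180:420],(600,600))
cv2.imwrite("pics/s2.png",d[...,::-1])
E
```

```text
[ 0.70013897 -0.1883033   0.29206592] [-3.13495198  0.00368983  1.32806075]
target [ 0.7006 -0.1827  0.225 ] tool cm [ 0.58 -0.04  6.7 ] yaw 76.1
45 ((473.81451416015625, 14.351497650146484), (39.59945297241211, 11.348536491394043), 82.8843765258789)
```

View pics/s2.png

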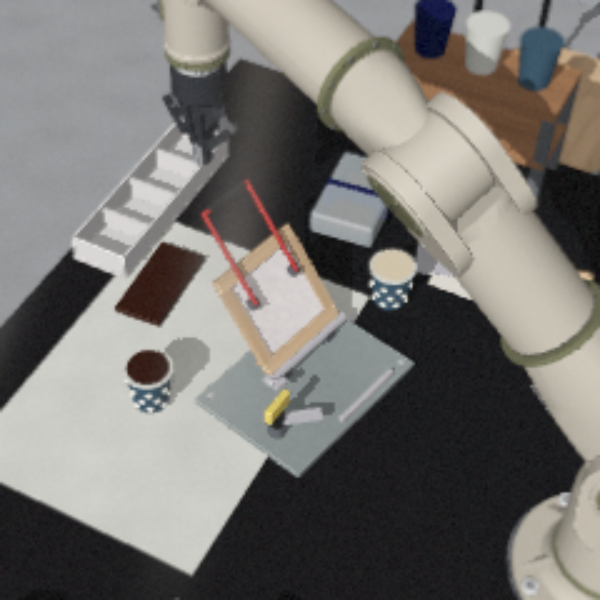

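The side view shows the knob turned (bar at 83°, so clamp ≈1.46), and the closed gripper beyond the kickstand crossbar. I'll lower it and push the bar over.

Request:
play_rows --targets '[[[0.5,0,2.2,0,0,0,-1],[0,0,2.2,0,0,0,-1],[0,0,2.0,0,0,0,-1],[0,-1.2,0,0,0,0,-1],[0,-1.2,0,0,0,0,-1]]]'

```text
time: 6.47
tool_pos: [0.6758, -0.1707, 0.2331]
orientation: [-3.14, -0.001, 1.336]
force: [1.6, 0.0, 1.4]
width: 0.0
grip_force: 2.2
```

Request:
play_rows --targets '[[[0,-1.5,0,0,0,0,-1],[0,-1.5,-0.6,0,0,0,-1],[0,-1.5,-0.6,0,0,0,-1],[0,-1.5,-0.6,0,0,0,-1],[0,-1.5,-0.6,0,0,0,-1]]]'

```text
time: 6.88
tool_pos: [0.6031, -0.1536, 0.2599]
orientation: [3.139, -0.002, 1.336]
force: [0.6, 0.8, 0.1]
width: 0.0001
grip_force: 0.1
```

Request:
play_rows --targets '[[[0,-1.5,-0.4,0,0,0,-1],[0,-1.5,-0.3,0,0,0,-1],[0,-1.5,0,0,0,0,-1],[0,-1.5,0,0,0,0,-1],[0,-1.5,0,0,0,0,-1]]]'

```text
time: 7.3
tool_pos: [0.5299, -0.1361, 0.266]
orientation: [3.14, -0.003, 1.336]
force: [-0.3, -0.1, 0.4]
width: -0.0002
grip_force: 0.0
```

Request:
play_rows --targets '[[[0,-1.5,0,0,0,0,-1],[0,-1.5,0,0,0,0,-1],[0,0,0,0,0,0,-1],[0,0,0,0,0,0,-1],[0,0,0,0,0,0,-1]]]'

```text
time: 7.72
tool_pos: [0.5022, -0.1298, 0.2659]
orientation: [3.14, -0.002, 1.335]
force: [0.7, 0.2, -0.3]
width: 0.0001
grip_force: 0.0
```

```bash
python3 - <<'E'
from h import *
s=get_obs(); print(s["tool_pos"],s["orientation"]); goto(.1,0,.32)
c=read_camera("side"); d=cv2.resize(c["frame"][80:320,180:420],(600,600))
cv2.imwrite("pics/s3.png",d[...,::-1])
E
```

```text
[ 0.50219468 -0.12978484  0.26590779] [ 3.14016112e+00 -1.75662842e-03  1.33514143e+00]
target [ 0.5985 -0.1581  0.32  ] tool cm [-0.5  10.04 -5.4 ] yaw 76.5
```

View pics/s3.png

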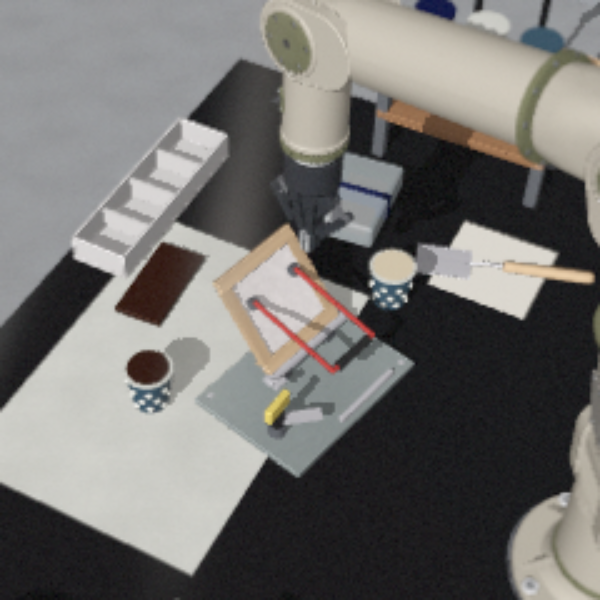

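The kickstand is down: its crossbar runs from (335,370) to (372,335) in the crop, and the frame is still leaning. I'll straddle the top edge next.

Request:
play_rows --targets '[[[-0.5,2.5,0,0,0,0,0.4],[0,2.5,0,0,0,0,0.4],[0,2.5,0,0,0,0,0.4],[0,2.2,0,0,0,0,0.4],[0,0,2,0,0,0,0.4]]]'

```text
time: 8.18
tool_pos: [0.5997, -0.1593, 0.2469]
orientation: [3.136, 0.002, 1.335]
force: [-0.6, 0.3, 0.2]
width: 0.0592
grip_force: 0.0
```

Request:
play_rows --targets '[[[0,0,2,0,0,0,0.4],[0,0,2,0,0,0,0.4],[0,0,2,0,0,0,0.4],[0,0,1,0,0,0,0.4],[0,0,0,0,0,0,0.4]]]'

```text
time: 8.6
tool_pos: [0.5939, -0.1579, 0.1724]
orientation: [-3.137, 0.001, 1.333]
force: [-0.5, 0.5, -0.1]
width: 0.0596
grip_force: 0.0
```

```bash
python3 - <<'E'
from h import *
s=get_obs(); print(s["tool_pos"],s["orientation"],s["width"],s["force"]); goto(.097,0,.160)
c=read_camera("wrist"); save(c,"w4")
E
```

```text
[ 0.59388799 -0.15794602  0.17235352] [-3.13692586e+00  8.23082270e-04  1.33336692e+00] 0.0596293651839571 [-0.48203148  0.51690549 -0.14379487]
target [ 0.5956 -0.1574  0.16  ] tool cm [0.09 0.16 1.23] yaw 76.4
```

View pics/w4.png

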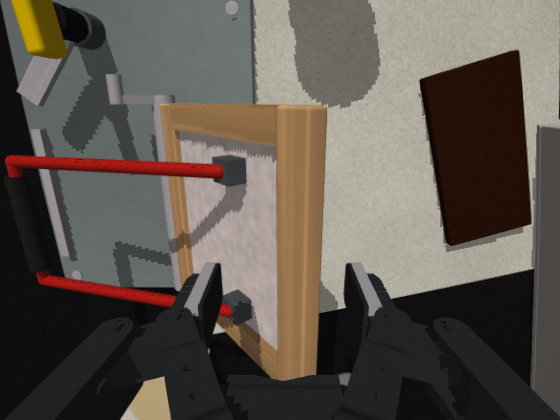

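The wrist view shows the top rail (columns 277–325) between the open fingers at 215 and 350. I'll lower the last centimetre and pull.

Request:
play_rows --targets '[[[0,0.2,1.2,0,0,0,0.4],[0,-0.7,0,0,0,0,0.4],[0,-0.7,0,0,0,0,0.4],[0,-0.65,-0.5,0,0,0,0.4],[0,-0.65,-0.5,0,0,0,0.4]]]'

```text
time: 9.07
tool_pos: [0.5702, -0.1527, 0.1742]
orientation: [3.14, -0.0, 1.333]
force: [2.6, -0.0, -1.8]
width: 0.0597
grip_force: 1.3
```

Request:
play_rows --targets '[[[0,-0.7,-0.45,0,0,0,0.4],[0,-0.7,-0.45,0,0,0,0.4],[0,-0.75,-0.4,0,0,0,0.4],[0,-0.75,-0.4,0,0,0,0.4],[0,0,0,0,0,0,0.4]]]'

```text
time: 9.48
tool_pos: [0.5415, -0.1458, 0.1916]
orientation: [3.14, -0.001, 1.333]
force: [3.3, -3.3, 1.9]
width: 0.0596
grip_force: 1.8
```

```bash
python3 - <<'E'
from h import *
s=get_obs(); print(s["tool_pos"],s["width"],s["force"]); goto(-.024,0,.203)
c=read_camera("top"); P,o,r=cloud(c); save(c,"t5")
c=read_camera("side"); d=cv2.resize(c["frame"][80:320,180:420],(600,600))
cv2.imwrite("pics/s5.png",d[...,::-1])
E
```

```text
[ 0.54150736 -0.14576778  0.19156253] 0.059624013551156305 [ 3.27454048 -3.34296969  1.86720327]
target [ 0.478  -0.1292  0.203 ] tool cm [ 0.11 -6.56 -1.15] yaw 76.4
```

View pics/s5.png

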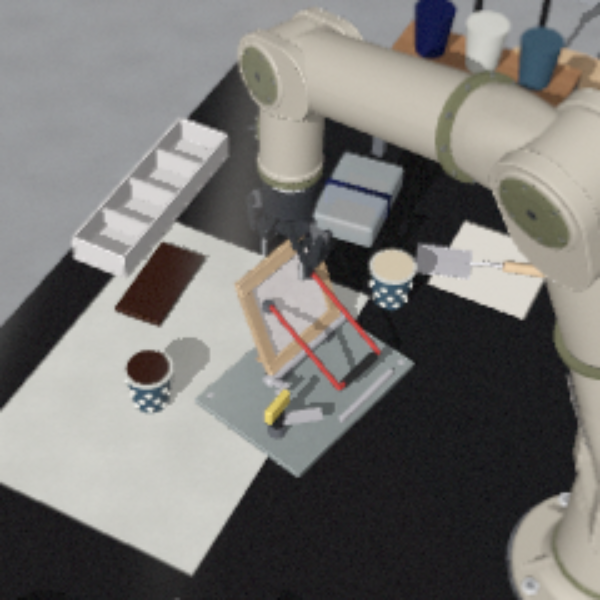

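The side view shows the frame hooked and partly raised, with the kickstand still down. I keep pulling.

Request:
play_rows --targets '[[[0,-0.8,-0.3,0,0,0,0.4],[0,-0.8,-0.25,0,0,0,0.4],[0,-0.8,-0.2,0,0,0,0.4],[0,-0.8,-0.15,0,0,0,0.4],[0,-0.8,-0.1,0,0,0,0.4]]]'

```text
time: 10.0
tool_pos: [0.5028, -0.1362, 0.2004]
orientation: [-3.141, 0.0, 1.333]
force: [3.3, -1.2, 2.5]
width: 0.0596
grip_force: 1.7
```

Request:
play_rows --targets '[[[0,-0.7,-0.1,0,0,0,0.4],[0,-0.6,-0.1,0,0,0,0.4],[0,-0.4,0,0,0,0,0.4],[0,-0.3,0,0,0,0,0.4],[0,0,0,0,0,0,0.4]]]'

```text
time: 10.42
tool_pos: [0.4834, -0.1315, 0.2022]
orientation: [-3.141, -0.0, 1.333]
force: [2.5, -1.9, 1.0]
width: 0.0598
grip_force: 1.3
```

```bash
python3 - <<'E'
from h import *
s=get_obs(); print(s["tool_pos"],s["width"],s["force"]); goto(-.024,0,.203)
E
```

```text
[ 0.48336876 -0.13152298  0.20221046] 0.05982940112061689 [ 2.51017963 -1.91565053  1.04132897]
target [ 0.478  -0.1292  0.203 ] tool cm [ 0.1  -0.58 -0.08] yaw 76.4
```

Not against the stop yet, so I'll creep on until the force rises.

Request:
play_rows --targets '[[[0,-0.2,0,0,0,0,0.4],[0,-0.2,0,0,0,0,0.4],[0,-0.1,0,0,0,0,0.4],[0,0,0,0,0,0,0.4],[0,0,0,0,0,0,0.4]]]'

```text
time: 10.83
tool_pos: [0.4791, -0.1305, 0.2022]
orientation: [-3.141, 0.0, 1.333]
force: [2.6, -1.3, 1.5]
width: 0.0601
grip_force: 1.3
```

Request:
play_rows --targets '[[[0,-0.1,0,0,0,0,0.4],[0,-0.1,0,0,0,0,0.4],[0,0,0,0,0,0,0.4],[0,0,0,0,0,0,0.4]]]'

```text
time: 11.17
tool_pos: [0.4773, -0.1301, 0.2023]
orientation: [3.141, 0.0, 1.333]
force: [4.2, -1.8, 0.8]
width: 0.0596
grip_force: 2.1
```

Request:
play_rows --targets '[[[0,-0.15,0,0,0,0,0.4],[0,-0.15,0,0,0,0,0.4],[0,0,0,0,0,0,0.4],[0,0,0,0,0,0,0.4]]]'

```text
time: 11.5
tool_pos: [0.4742, -0.1293, 0.2024]
orientation: [-3.142, -0.0, 1.333]
force: [3.7, -1.4, 2.0]
width: 0.0599
grip_force: 1.8
```

```bash
python3 - <<'E'
from h import *
s=get_obs(); print(s["tool_pos"],s["width"],s["force"],s["grip_force"]); goto(-.024,0,.203)
a=[]
for n in("top","side"):
    c=read_camera(n); P,o,r=cloud(c); 
    a.append(cv2.resize(c["frame"][160:280,240:360] if n=="top" else c["frame"][150:270,240:360],(400,400),interpolation=cv2.INTER_CUBIC))
    hsv=cv2.cvtColor(c["frame"],cv2.COLOR_RGB2HSV).astype(int)
    w=(hsv[...,0]>8)&(hsv[...,0]<22)&(hsv[...,1]>60)&(hsv[...,2]>100)&(P[...,2]>.03)&(P[...,2]<.22)&(abs(P[...,0]-.53)<.09)&(abs(P[...,1]+.135)<.12)
    p=P[w]; q=p-np.r_[O,0]; X=q[:,0]*np.cos(TH)+q[:,1]*np.sin(TH); print(n,len(p))
    for lo in np.arange(.04,.22,.02):
        m=(p[:,2]>lo)&(p[:,2]<lo+.02)
        if m.sum()>4: print(" z%.2f x med %.4f n%d"%(lo,np.median(X[m]),m.sum()))
cv2.imwrite("pics/z6.png",np.hstack(a)[...,::-1])
E
```

```text
[ 0.47418572 -0.1293116   0.20235021] 0.0599239405000829 [ 3.6944751  -1.39662889  1.99333246] 1.8494896218180656
target [ 0.478  -0.1292  0.203 ] tool cm [ 0.1   0.36 -0.06] yaw 76.4
top 114
 z0.04 x med 0.0225 n31
 z0.14 x med 0.0055 n7
 z0.16 x med -0.0107 n5
 z0.18 x med -0.0056 n38
 z0.20 x med -0.0063 n23
side 392
 z0.04 x med -0.0048 n91
 z0.06 x med -0.0059 n42
 z0.08 x med -0.0047 n20
 z0.10 x med -0.0057 n20
 z0.12 x med -0.0075 n19
 z0.14 x med -0.0075 n26
 z0.16 x med -0.0079 n17
 z0.18 x med -0.0084 n103
 z0.20 x med -0.0051 n49
```

View pics/z6.png

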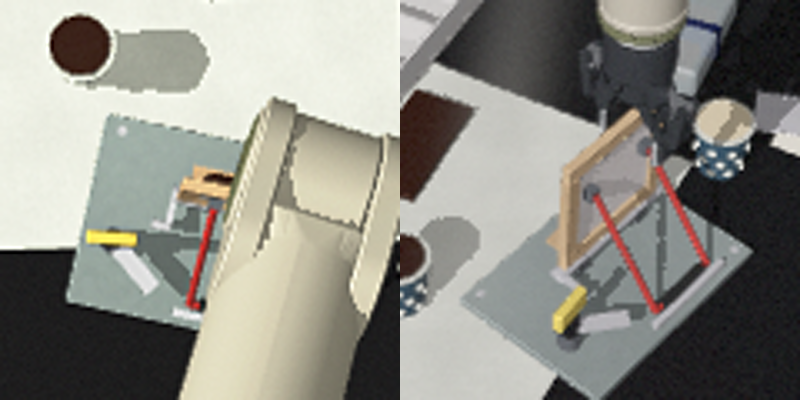

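The frame looks upright (back-face slope about -0.02 rad), with the foot at the white strip. I'll creep a little more to feel the stop.

Request:
play_rows --targets '[[[0,-0.15,0,0,0,0,0.4],[0,-0.15,0,0,0,0,0.4],[0,0,0,0,0,0,0.4],[0,0,0,0,0,0,0.4]]]'

```text
time: 11.93
tool_pos: [0.4731, -0.129, 0.2024]
orientation: [3.137, 0.001, 1.333]
force: [14.9, -4.6, -8.5]
width: 0.0597
grip_force: 7.9
```

```bash
python3 - <<'E'
from h import *
s=get_obs(); print(s["tool_pos"],s["width"],s["force"],s["grip_force"]); goto(-.024,0,.203)
c=read_camera("side"); P,o,r=cloud(c); hsv=cv2.cvtColor(c["frame"],cv2.COLOR_RGB2HSV).astype(int)
w=(hsv[...,0]>8)&(hsv[...,0]<22)&(hsv[...,1]>60)&(hsv[...,2]>100)&(P[...,2]>.04)&(P[...,2]<.19)&(abs(P[...,0]-.53)<.09)&(abs(P[...,1]+.135)<.12)
q=P[w]-np.r_[O,0]; X=q[:,0]*np.cos(TH)+q[:,1]*np.sin(TH); Yc=-q[:,0]*np.sin(TH)+q[:,1]*np.cos(TH); k=abs(X+.006)<.006
print("lean",np.linalg.lstsq(np.c_[q[k,2],Yc[k],np.ones(k.sum())],X[k],rcond=None)[0],k.sum())
b=(hsv[...,2]<60)&(P[...,2]>.008)&(P[...,2]<.05); q=P[b]-np.r_[O,0]; 
f=c["frame"].astype(int); red=(f[...,0]>110)&(f[...,1]<70)&(f[...,2]<70)&(abs(P[...,0]-.45)<.12)&(abs(P[...,1]+.13)<.1)
z=P[red]; print("red z min",np.percentile(z[:,2],[1,5,50]),z[z[:,2].argmin()])
E
```

```text
[ 0.47312565 -0.1290336   0.20244934] 0.05965667271975575 [14.92905522 -4.55801517 -8.54437122] 7.947826981544495
target [ 0.478  -0.1292  0.203 ] tool cm [ 0.1   0.47 -0.05] yaw 76.4
lean [-0.02508758  0.00579133 -0.00387517] 233
red z min [0.01667905 0.01879092 0.06957197] [ 0.38968786 -0.15298438  0.01614714]
```

The force jumped to 15 N with little further motion, so the foot is on the plate. I'll hold briefly, then hand in.

Request:
play_rows --targets '[[[0,0,0,0,0,0,0.4],[0,0,0,0,0,0,0.4],[0,0,0,0,0,0,0.4],[0,0,0,0,0,0,0.4],[0,0,0,0,0,0,0.4]]]'

```text
time: 12.4
tool_pos: [0.4732, -0.1291, 0.2025]
orientation: [3.137, 0.001, 1.333]
force: [14.6, -4.7, -8.5]
width: 0.0598
grip_force: 7.8
```

```bash
python3 -c "
from h import *
s=get_obs();print(s['force'],s['tool_pos']);print(order.sign_off())"
```

```text
[14.62360229 -4.69462538 -8.48306249] [ 0.47315318 -0.12905144  0.20246232]
the job is handed in; nothing more can be done
None
```

The job is handed in at about 12.4 s, with no verdict returned: the knob is at about 1.46 rad, the kickstand foot stands on the base plate, and the fingers are holding the frame upright (measured lean about -0.025 rad) with roughly 15 N.

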